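# Set the be-back dial by the door to four o'clock

### The job

Somebody is going out until four: set the two-handed be-back dial on the hall shelf to four o'clock, short hand to the four mark and long hand to the double mark at twelve, by lightly pushing each hand round with a fingertip. Do not pinch the hands, do not shove or lift the dial, and leave the other things where they are.

Things in the scene. Friction and masses are not known exactly. Their poses are not given: they have to be found in the camera images.
- dial: the dial: loose wooden disc flat on the shelf, 250 mm across, 18 mm thick, about 1 kg, slides if shoved. Origin under its centre, z up; x axis to twelve o'clock (two thick bars side by side), y axis to nine. Dark hour bars 2 mm high, 113 mm out, 30 degrees apart, clockwise from above; larger at 3, 6, 9. A 16 mm post at the centre, top 64 mm above the shelf, carries both hands.
- hour_hand: short thick upper hand, dark steel: bar 16 mm wide, 46 to 62 mm above the shelf, reaching 60 mm from the axis on one side only; round hub 28 mm across. Origin on the dial's axis at the hand's underside, x axis along the hand. Turns all the way round either way against light friction (0.06 N m) and stays where left.
- minute_hand: long thin lower hand, dark steel: bar 10 mm wide, 25 to 35 mm above the shelf (7 mm over the dial's face, 11 mm under the short hand), reaching 105 mm from the axis on one side only; hub 28 mm across. Origin on the axis at its underside, x axis along the hand. Turns independently, all the way round either way, against light friction (0.06 N m) and stays where left.
- hour_tip (a point): the outer end of the short hand, 60 mm from the axis, at mid thickness
- minute_tip (a point): the outer end of the long hand, 105 mm from the axis, at mid thickness
- four_near (a point): point on the dial's face 60 mm from the centre towards the four o'clock mark: where the short hand's tip belongs (seen from above)
- twelve_far (a point): point on the dial's face 105 mm from the centre towards the twelve o'clock mark: where the long hand's tip belongs (seen from above)
- power_bank: blue plastic power bank, flat block 66 x 135 x 16 mm; origin under its centre. Bystander, near the dial.
- key_dish: round white ceramic key dish, 110 mm across, 28 mm high; origin under its centre. Bystander, near the dial.
- bike_key: chrome bike lock key lying flat, round bow 28 mm across with a 36 mm barrel, up to 9 mm high; origin under the bow's centre, barrel along +x. Bystander, near the dial.
- battery_jar: closed screw-top glass jar, 68 mm across, 85 mm high; origin under its centre. Bystander at the left.
- phone_stand: aluminium phone stand, base 95 x 75 mm, about 110 mm high; origin under the base's centre. Bystander at the right.
- glasses_case: grey glasses case, 65 x 160 mm, 45 mm high; origin under its centre. Bystander at the left.

How it is judged (in metres and radians):
At the end, for the whole second after the job is handed in: The short hand's tip is within 8 mm (about 7.5 degrees) of its place at four o'clock and the long hand's tip within 13 mm (about 7 degrees) of its place at twelve, both at rest (under 0.05 rad/s); the dial lies flat (within 0.03 rad) and within 25 mm of where it was (horizontal distance between hour_tip and four_near below 0.008 m and horizontal distance between minute_tip and twelve_far below 0.013 m and angular speed of each of hour_hand, minute_hand below 0.05 rad/s and distance of dial from where it was at the start of the episode below 0.025 m and angle between dial's own z axis and vertical below 0.03 rad); the robot touches nothing.
It fails at once if the dial is shoved: its centre moves more than 25 mm or its twelve o'clock side more than 35 mm (distance of dial from where it was at the start of the episode above 0.025 m or distance of twelve_far from where it was at the start of the episode above 0.035 m).
It fails at once if the dial is lifted by more than 6 mm or tipped by more than 0.1 rad (height (world z) of dial above 0.006 m or angle between dial's own z axis and vertical above 0.1 rad).
It fails at once if a hand is pinched or forced (more than 15 N from the fingers) (contact force between the fingers and hour_hand above 15 N or contact force between the fingers and minute_hand above 15 N).
It fails at once if another thing on the shelf is moved by more than 20 mm or lifted (distance of any of power_bank, key_dish, bike_key, battery_jar, phone_stand, glasses_case from where it was at the start of the episode above 0.02 m).
It also fails if it takes over 64 s, if anything falls off the work surface, if the arm or the gripper's body presses on something with over 40 N, if the wrist force passes 120 N, or if a joint passes its speed limit or range.

### The arm

A 6-joint arm with a two-finger parallel gripper is mounted at the origin on the work surface. World frame = base frame: x ahead of the robot, y to its left, z up, the work surface at z = 0. Lengths are in m, angles in degrees, forces in N, time in s.
With the tool pointing down it reaches from about 0.4 to 0.825 m from the base axis. Payload 7 kg.
Tool frame: the origin (TCP) lies midway between the tips of the shut fingers; the grasp point (between the pads) lies 19 mm behind it (r.grasp_offset is the distance from the TCP to the grasp point, in m); z points along the fingers, x is the direction in which the jaws open and shut, and the axes are right-handed (so a half turn about z gives the same grasp; the last joint's range is limited). The gripper opens to 88 mm and grips with 3 to 60 N. Pads are 19 mm wide; open, the fingers measure 130 mm over their backs; the gripper's body (78 mm by 193 mm) begins 47 mm behind the grasp point.
Start: joints at [93.226, 20.546, 0.682, 0, -70.136, -16.507], TCP at [0.155, 0.657, 0.227] pointing down, gripper open.
Joint ranges: [-176.03, 176.03], [-82.01, 121.73], [-58.28, 71.71], [-173.87, 95.51], [-174.79, -0.11], [-173.66, 173.66]. Speed limits (degrees/s): [136.94, 136.94, 172.46, 180, 180, 180].

### API

Orientations are given as [roll, pitch, yaw] about the fixed x, y, z axes, in that order (R = Rz(yaw) Ry(pitch) Rx(roll)).
In Python, from plant import r gives the robot as it stands.
- The arm moves only by the tool step_arm, never from a script. Its argument "deltas" is a list of rows, each a list of 7 numbers: the turn, a rotation vector about the tool's x, y, z in rad, then the shift along the tool's x, y, z in mm, then the opening, from -1 (shut) to 1 (fully open), so that 0 is half open. In form: [[ax, ay, az, x, y, z, grip], ...]. A call has 1 to 10 rows; each row shifts and turns the pose as measured when the row begins, along the tool's axes as they then stand; what a row does not reach is not made up. A row lasts 1/10 s, in which the tool goes at most 50 mm and 8.59 degrees, less where a joint would pass 70% of its speed; a pose out of reach is approached as far as the arm can. A call with a gripper value outside its range is refused whole. The fingers move at their own pace and stop on an object; "squeeze" is the grip in N (left out, the last holds). Time passes only in rows, so rows that do not move let the fingers close. It gives the time, the measured TCP pose, the force and the opening at its end, in the units of the state.
- r.get_state(): the state, without advancing time (a new reading comes with each control period).
- r.capture(name): name is "side" or "top" or "wrist"; returns the picture (480x640x3 uint8, red, green, blue); there is no depth.
- r.camera_info(name): a dict with "vertical_fov" (degrees; the focal length in pixels is half the picture's height over the tangent of half this angle, whatever the lens; pixels are square), "cx", "cy" (the principal point, pixels), "view" (4x4, takes a point from world to camera coordinates). Camera axes: x right, y down, z forward; pixel columns grow to the right and rows downward; lengths in m; the calibration is good to about 2 mm. A picture is of the moment at which its call begins: read the wrist's pose just before it. camera_info takes no time and is no camera call; for the wrist camera it gives the pose at the moment of the call.
- r.close_job(): hands the job in, once; it reports no verdict.
The state is a dict: "time_s": time; "joints": joint angles; "qd": joint speeds; "joint_torque": joint torques, N m; "tcp_pos": TCP position; "eef_rot": TCP orientation; "contact_force": force on the tool from outside, world axes, zero at the start; "moment": the same for the moment, N m; "gripper_width": finger opening in m.
Only numpy, scipy, OpenCV 4.12 (cv2) and the standard library are available. Lean on these libraries where they do the work, as an engineer would, in place of code of your own. Each camera call takes 0.05 s, during which the arm holds its last target.

## Working session

There is one attempt and no reset: what is moved stays moved. The work goes in short steps, Python scripts to look and compute and a tool call to move; the robot and the scene stay as the last step left them, time stands still between calls to the robot, and variables do not carry over. Pictures are saved under pics/ and viewed, and the job is handed in when it is done.

Besides the shell and the picture viewer there is one more tool, called after "Call:" in YAML: its name, and indented under it one key for each argument. step_arm: Moves the arm, as the interface text tells. Its arguments: {"type":"object","properties":{"deltas":{"type":"array","items":{"type":"array","items":{"type":"number"}}},"squeeze":{"type":"number"}},"required":["deltas"]}

```bash
mkdir -p pics; ls; python3 - <<'E'
from plant import r
import cv2
print(r.get_state())
for n in ["top","side"]:
    i=r.camera_info(n);print(n,i)
    cv2.imwrite(f"pics/{n}0.png",r.capture(n)[:,:,::-1])
E
```

```text
pics
{'time_s': 0.0, 'joints': array([ 9.32244041e+01,  2.05904588e+01,  6.32963423e-01, -1.87883954e-02,
       -7.01350945e+01, -1.65083269e+01]), 'qd': array([ 2.47198789e-05, -5.71668646e-03, -5.52493621e-02,  2.43498290e-02,
       -2.07169435e-02,  6.44744481e-02]), 'joint_torque': array([ 1.11887985e-03, -5.82712805e+01,  2.93059409e+01,  6.99733749e+00,
        6.94596136e-03, -1.58343018e-04]), 'tcp_pos': array([0.15500512, 0.65645857, 0.22563174]), 'eef_rot': array([-1.79990622e+02, -9.37922917e-02, -1.03290329e+02]), 'contact_force': array([-0.09588314, -0.26288815,  0.8924896 ]), 'moment': array([-0.02647703, -0.06119876,  0.0305926 ]), 'gripper_width': 0.0877143902067172}
top {'vertical_fov': 48.55113050009961, 'cx': 317.09161673798775, 'cy': 237.85413998031413, 'view': array([[-0.01455714, -0.99987542,  0.00610252,  0.00967289],
       [-0.99071124,  0.01359794, -0.13530089,  0.56369187],
       [ 0.13520105, -0.00801543, -0.99078576,  1.29800009],
       [ 0.        ,  0.        ,  0.        ,  1.        ]])}
side {'vertical_fov': 54.15101137757655, 'cx': 322.2830463048155, 'cy': 236.0436724903805, 'view': array([[ 0.91642232, -0.40005836,  0.01111011, -0.50482199],
       [-0.30247645, -0.71053337, -0.63533482,  0.17857472],
       [ 0.26206511,  0.57887446, -0.77215687,  1.07269375],
       [ 0.        ,  0.        ,  0.        ,  1.        ]])}
```

View pics/top0.png

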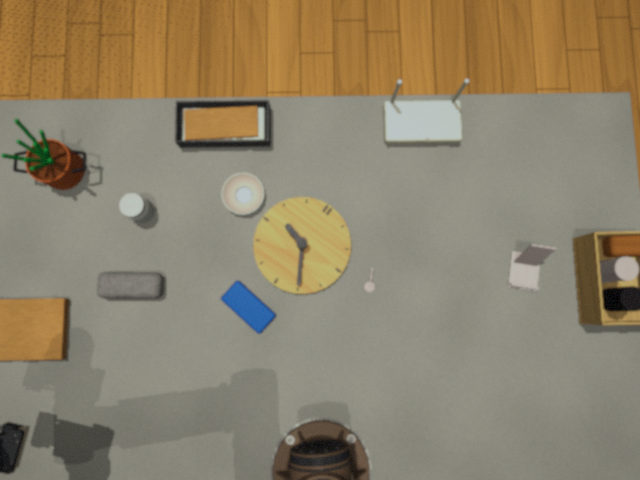

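View pics/side0.png

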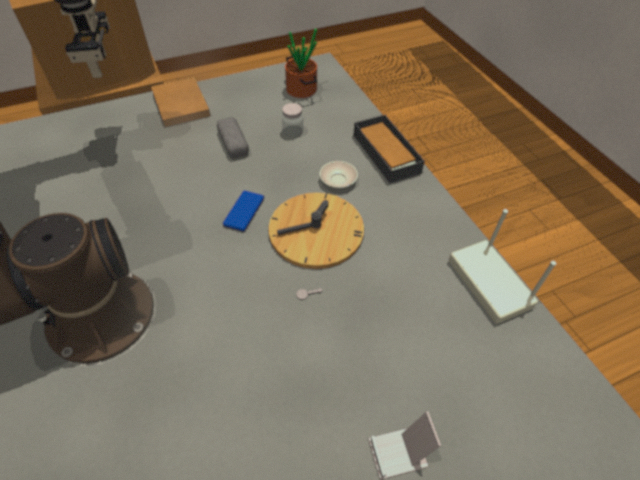

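The top view shows the dial centred near (302,245), with the double bar at (327,210). The short hand's tip is near (289,227) and the long hand's tip near (299,285). The dish, power bank and key sit around the dial. Next I'll measure these positions.

```bash
cat > h.py <<'E'
import numpy as np, cv2
from plant import r
def ray(n,u,v,z,info=None):
    i=info or r.camera_info(n); f=240/np.tan(np.radians(i['vertical_fov']/2))
    V=i['view'];R=V[:3,:3];t=V[:3,3];c=-R.T@t
    d=R.T@np.array([(u-i['cx'])/f,(v-i['cy'])/f,1]); return c+d*(z-c[2])/d[2]
def proj(n,p,info=None):
    i=info or r.camera_info(n); f=240/np.tan(np.radians(i['vertical_fov']/2))
    q=i['view'][:3,:3]@np.array(p)+i['view'][:3,3]; return q[0]/q[2]*f+i['cx'],q[1]/q[2]*f+i['cy']
E
python3 - <<'E'
from h import *
im=cv2.imread("pics/top0.png");hsv=cv2.cvtColor(im,cv2.COLOR_BGR2HSV)
m=cv2.inRange(hsv,(8,70,90),(35,255,255)); 
k=np.zeros_like(m);k[185:305,240:365]=255;m&=k
c=max(cv2.findContours(m,0,1)[0],key=cv2.contourArea)
pts=np.array([ray("top",*p[0],.018)[:2] for p in cv2.convexHull(c)],np.float32)
# note disc rim
(cx,cy),rad=cv2.minEnclosingCircle(pts);A=np.c_[2*pts,np.ones(len(pts))];s=np.linalg.lstsq(A,(pts**2).sum(1),rcond=None)[0]
print("centre",cx,cy,rad,s[:2],np.sqrt(s[2]+s[0]**2+s[1]**2))
i=im[185:305,240:365];cv2.imwrite("pics/top0z.png",cv2.resize(i,None,fx=5,fy=5,interpolation=cv2.INTER_CUBIC)[:600,:])
s_=cv2.imread("pics/side0.png")[170:290,200:360];cv2.imwrite("pics/side0z.png",cv2.resize(s_,None,fx=5,fy=5,interpolation=cv2.INTER_CUBIC))
E
```

```text
centre 0.5499194264411926 0.04061761498451233 0.1256592869758606 [0.5499831  0.04076482] 0.12508925485274194
```

View pics/top0z.png

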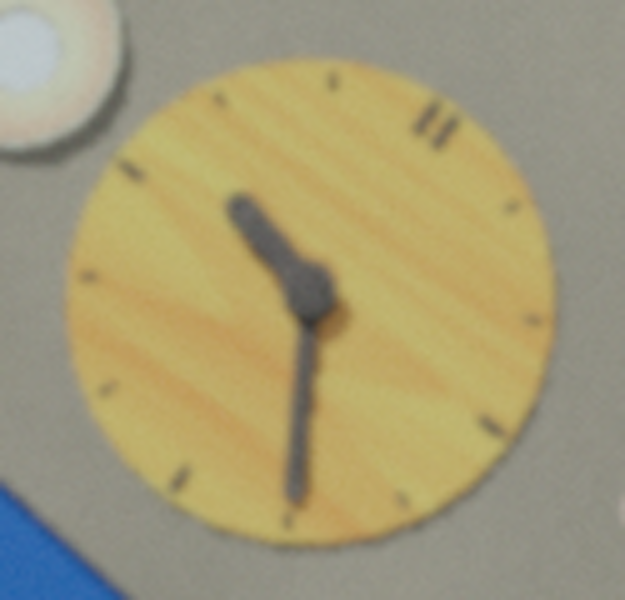

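View pics/side0z.png

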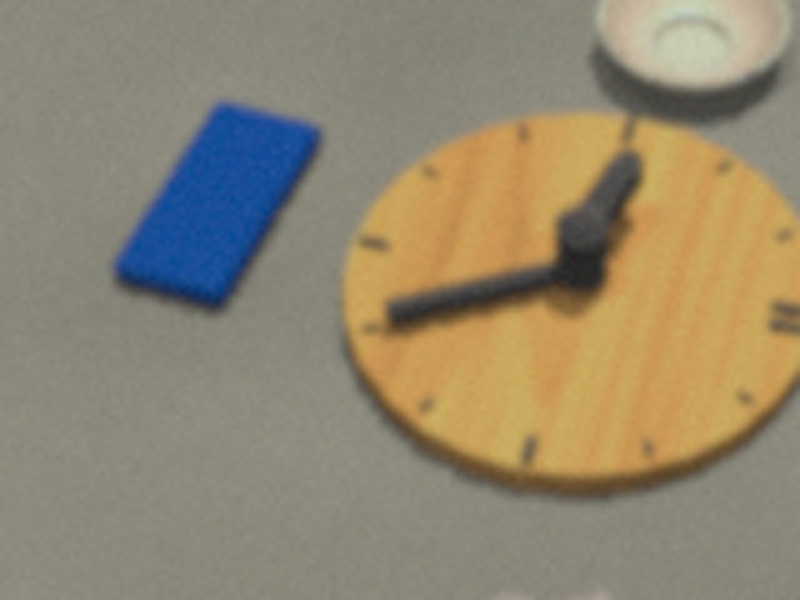

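```bash
python3 - <<'E'
from h import *
C=np.array([.5500,.0407])
def T(zx,zy,z): return ray("top",240+zx/5,185+zy/5,z)[:2]
def S(zx,zy,z): return ray("side",200+zx/5,170+zy/5,z)[:2]
def pol(p): d=p-C; return np.round([np.hypot(*d)*1e3,np.degrees(np.arctan2(d[1],d[0]))],1)
for n,p in dict(t12=(436,126),t3=(490,426),t6=(180,478),t9=(131,170),t4=(403,500)).items(): print(n,pol(T(*p,.02)))
for n,p in dict(s6=(374,242),s3=(530,450)).items(): print(n,pol(S(*p,.02)))
print("hour",pol(T(239,205,.062)),pol(S(630,160,.062)),"min",pol(T(296,495,.035)),pol(S(395,310,.03)))
print("post",T(312,290,.064),S(582,228,.064))
E
```

```text
t12 [109.6 -37.1]
t3 [ 112.7 -126.4]
t6 [112.2 144.1]
t9 [112.2  53.5]
t4 [ 113.4 -155.9]
s6 [110.4 145.4]
s3 [ 116.7 -125. ]
hour [52.8 38.9] [49.5 34.7] min [101.3 175.9] [ 99.4 176.3]
post [0.54799039 0.0382129 ] [0.54841749 0.03333515]
```

Call:
step_arm:
  deltas:
    - [0,0,0,25,-29,0,-1]
    - [0,0,0,25,-29,0,-1]
    - [0,0,0,25,-29,0,-1]
    - [0,0,0,25,-29,0,-1]
    - [0,0,0,25,-29,0,-1]
    - [0,0,0,25,-29,0,-1]
    - [0,0,0,25,-29,0,-1]
    - [0,0,0,25,-29,0,-1]
    - [0,0,0,25,-29,0,-1]
    - [0,0,0,25,-29,0,-1]
  squeeze: 5

```text
time_s: 1.1
tcp_pos: [0.3836, 0.3361, 0.2217]
eef_rot: [180.0, -0.5, -102.9]
contact_force: [1.0, 1.2, 0.8]
gripper_width: 0.0136
```

Call:
step_arm:
  deltas:
    - [0,0,0,25,-29,0,-1]
    - [0,0,0,25,-29,0,-1]
    - [0,0,0,25,-29,0,-1]
    - [0,0,0,25,-29,0,-1]
    - [0,0,0,25,-29,0,-1]
    - [0,0,0,25,-29,0,-1]
    - [0,0,0,25,-29,0,-1]
    - [0,0,0,25,-29,0,-1]
    - [0,0,0,25,-29,0,-1]
    - [0,0,0,12,-15,0,-1]

```text
time_s: 2.1
tcp_pos: [0.6055, 0.0271, 0.2217]
eef_rot: [179.8, -0.6, -103.0]
contact_force: [0.7, 0.3, -1.0]
gripper_width: 0.0006
```

Call:
step_arm:
  deltas:
    - [0,0,0.14,0,0,0,-1]
    - [0,0,0.14,0,0,0,-1]
    - [0,0,0.14,0,0,0,-1]
    - [0,0,0.14,0,0,0,-1]
    - [0,0,0.14,0,0,0,-1]
    - [0,0,0.14,0,0,0,-1]
    - [0,0,0.14,0,0,0,-1]
    - [0,0,0.14,0,0,0,-1]
    - [0,0,0.14,0,0,0,-1]
    - [0,0,0.14,0,0,0,-1]

```text
time_s: 3.1
tcp_pos: [0.6043, 0.0221, 0.2156]
eef_rot: [-179.2, -0.9, 173.3]
contact_force: [-0.1, 0.4, 0.4]
gripper_width: 0.0008
```

```bash
python3 - <<'E'
from h import *
s=r.get_state()
for k in ['time_s','joints','tcp_pos','eef_rot','contact_force','gripper_width']: print(k,np.round(s[k],3))
E
```

```text
time_s 3.1
joints [ 20.802  15.013  -8.827   0.35  -67.311 -27.612]
tcp_pos [0.604 0.022 0.216]
eef_rot [-179.183   -0.872  173.323]
contact_force [-0.136  0.392  0.442]
gripper_width 0.001
```

```bash
cat >> h.py <<'E'
from scipy.spatial.transform import Rotation as Ro
CC=np.array([.5495,.039])
def to(p,yaw):
    s=r.get_state(); R=Ro.from_euler('xyz',s['eef_rot'],degrees=True); T=Ro.from_euler('xyz',[180,0,yaw],degrees=True)
    print('t',round(s['time_s'],2),'pos',np.round(s['tcp_pos']*1e3,1),'rot',np.round(s['eef_rot'],1),'F',np.round(s['contact_force'],1))
    print('rotvec',np.round((R.inv()*T).as_rotvec(),3),'shift mm',np.round(R.inv().apply(np.array(p)-s['tcp_pos'])*1e3,1))
def hand(th,a,b,z,flip=0):
    t=np.radians(th);c,s=np.cos(t),np.sin(t)
    p=[CC[0]+(a*c-b*s)/1e3,CC[1]+(a*s+b*c)/1e3,z]; print('target',np.round(p,4)); to(p,th+90-flip)
def where(flip=0):
    s=r.get_state();th=s['eef_rot'][2]-90+flip; t=np.radians(th);d=(s['tcp_pos'][:2]-CC)*1e3
    print('finger frame th',round(th%360,1),'a',round(d[0]*np.cos(t)+d[1]*np.sin(t),1),'b',round(-d[0]*np.sin(t)+d[1]*np.cos(t),1),'z',round(s['tcp_pos'][2]*1e3,1),'F',np.round(s['contact_force'],1))
E
python3 -c "
from h import *
hand(38,45,-36,.12)"
```

```text
target [0.6071 0.0383 0.12  ]
t 3.1 pos [604.3  22.1 215.6] rot [-179.2   -0.9  173.3] F [-0.1  0.4  0.4]
rotvec [-0.02  -0.009  0.791] shift mm [-2.4 17.8 95.3]
```

Call:
step_arm:
  deltas:
    - [-0.015,-0.005,0.13,0,0,12,-1]
    - [0,0,0.13,0,0,12,-1]
    - [0,0,0.13,0,0,12,-1]
    - [0,0,0.13,0,0,12,-1]
    - [0,0,0.13,0,0,12,-1]
    - [0,0,0.13,0,0,12,-1]
    - [0,0,0,0,0,0,-1]

```text
time_s: 3.8
tcp_pos: [0.6017, 0.0218, 0.1388]
eef_rot: [-179.5, -0.5, 126.5]
contact_force: [0.2, -0.9, -1.1]
gripper_width: 0.0006
```

```bash
python3 -c "
from h import *
hand(38,45,-36,.12)
cv2.imwrite('pics/w1.png',r.capture('wrist')[:,:,::-1])"
```

```text
target [0.6071 0.0383 0.12  ]
t 3.8 pos [601.7  21.8 138.8] rot [-179.5   -0.5  126.5] F [ 0.2 -0.9 -1.1]
rotvec [-0.009 -0.009 -0.026] shift mm [ 9.9 14.4 18.8]
```

View pics/w1.png

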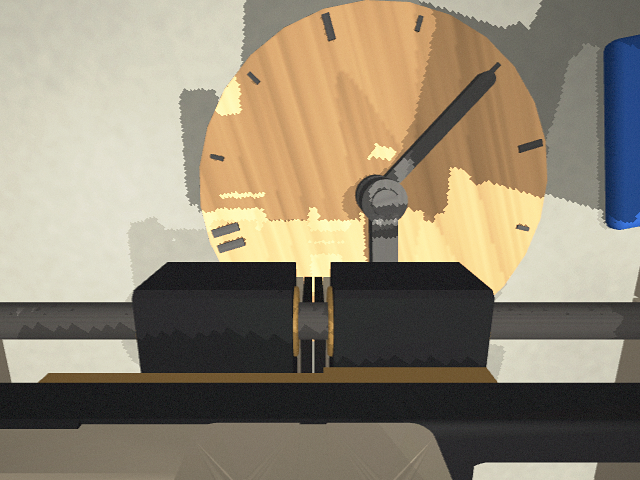

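```bash
python3 - <<'E'
from h import *
s=r.get_state();i=r.camera_info("wrist");f=240/np.tan(np.radians(i['vertical_fov']/2))
V=i['view'];print("f",f,"cam",np.round(-V[:3,:3].T@V[:3,3],3))
R=Ro.from_euler('xyz',s['eef_rot'],degrees=True)
for dx in(-21,0,21):
  for dy in (-9.5,9.5):
    for dz in (0,-19,-47): print(dx,dy,dz,np.round(proj("wrist",s['tcp_pos']+R.apply(np.array([dx,dy,dz])/1e3)),0))
C=CC
print("post",ray("wrist",388,200,.064))
M={k:ray("wrist",*p,.02)[:2] for k,p in dict(t3=(328,27),t12=(229,238),t6=(530,146),t2=(254,78),t1=(217,157),t4=(419,23),t5=(494,68),t7=(522,228)).items()}
A=np.array(list(M.values()));s_=np.linalg.lstsq(np.c_[2*A,np.ones(len(A))],(A**2).sum(1),rcond=None)[0];C=s_[:2];print("C",C,np.sqrt(s_[2]+C@C))
for k,p in M.items(): d=p-C;print(k,np.round([np.hypot(*d)*1e3,np.degrees(np.arctan2(d[1],d[0]))],2), round((np.degrees(np.arctan2(d[1],d[0]))+ (int(k[1:])%12)*30+180)%360-180,2))
for n,p,z in (("hourL",(371,250),.062),("hourR",(398,250),.062),("min",(492,74),.035)):
  q=ray("wrist",*p,z)[:2]-C;print(n,np.hypot(*q),np.degrees(np.arctan2(q[1],q[0])))
E
```

```text
f 391.09755066603117 cam [ 0.551 -0.018  0.298]
-21 -9.5 0 [264. 277.]
-21 -9.5 -19 [258. 295.]
-21 -9.5 -47 [246. 329.]
-21 9.5 0 [265. 318.]
-21 9.5 -19 [260. 340.]
-21 9.5 -47 [248. 383.]
0 -9.5 0 [313. 277.]
0 -9.5 -19 [313. 295.]
0 -9.5 -47 [313. 329.]
0 9.5 0 [313. 318.]
0 9.5 -19 [313. 340.]
0 9.5 -47 [313. 383.]
21 -9.5 0 [363. 277.]
21 -9.5 -19 [369. 295.]
21 -9.5 -47 [381. 329.]
21 9.5 0 [361. 318.]
21 9.5 -19 [367. 340.]
21 9.5 -47 [379. 383.]
post [0.54948924 0.03945438 0.064     ]
C [0.55006801 0.03859006] 0.11152730805204548
t3 [ 111.23 -125.46] -35.46
t12 [110.3  -35.31] -35.31
t6 [111.32 143.02] -36.98
t2 [111.78 -95.47] -35.47
t1 [112.83 -65.45] -35.45
t4 [ 111.14 -156.09] -36.09
t5 [111.55 173.65] -36.35
t7 [112.04 112.82] -37.18
hourL 0.03269270313890655 22.998640110234426
hourR 0.03309042644146492 52.805258655009176
min 0.1019829244471978 174.37012229251098
```

Call:
step_arm:
  deltas:
    - [-0.009,-0.009,-0.026,10,14,19,-1]
    - [0,0,0,0,0,0,-1]

```text
time_s: 4.05
tcp_pos: [0.6083, 0.0385, 0.1218]
eef_rot: [179.9, 0.1, 128.8]
contact_force: [-0.6, 0.3, -0.4]
gripper_width: 0.0003
```

```bash
python3 -c "
from h import *
hand(38,45,-36,.051)"
```

```text
target [0.6071 0.0383 0.051 ]
t 4.05 pos [608.3  38.5 121.8] rot [1.799e+02 1.000e-01 1.288e+02] F [-0.6  0.3 -0.4]
rotvec [0.003 0.002 0.013] shift mm [ 0.7 -1.1 70.7]
```

Call:
step_arm:
  deltas:
    - [0,0,0.013,0,-1,15,-1]
    - [0,0,0,0,0,15,-1]
    - [0,0,0,0,0,15,-1]
    - [0,0,0,0,0,15,-1]
    - [0,0,0,0,0,8,-1]
    - [0,0,0,0,0,0,-1]

```text
time_s: 4.65
tcp_pos: [0.6119, 0.038, 0.0587]
eef_rot: [179.5, 0.3, 129.1]
contact_force: [0.2, 0.8, -0.3]
gripper_width: 0.0003
```

```bash
python3 -c "
from h import *
hand(38,45,-36,.051);where()
cv2.imwrite('pics/s2.png',cv2.resize(r.capture('side')[100:300,180:440,::-1],None,fx=3,fy=3))"
```

```text
target [0.6071 0.0383 0.051 ]
t 4.65 pos [611.9  38.   58.7] rot [179.5   0.3 129.1] F [ 0.2  0.8 -0.3]
rotvec [0.009 0.006 0.02 ] shift mm [ 3.3 -3.6  7.6]
finger frame th 39.1 a 47.8 b -40.1 z 58.7 F [ 0.2  0.8 -0.3]
```

View pics/s2.png

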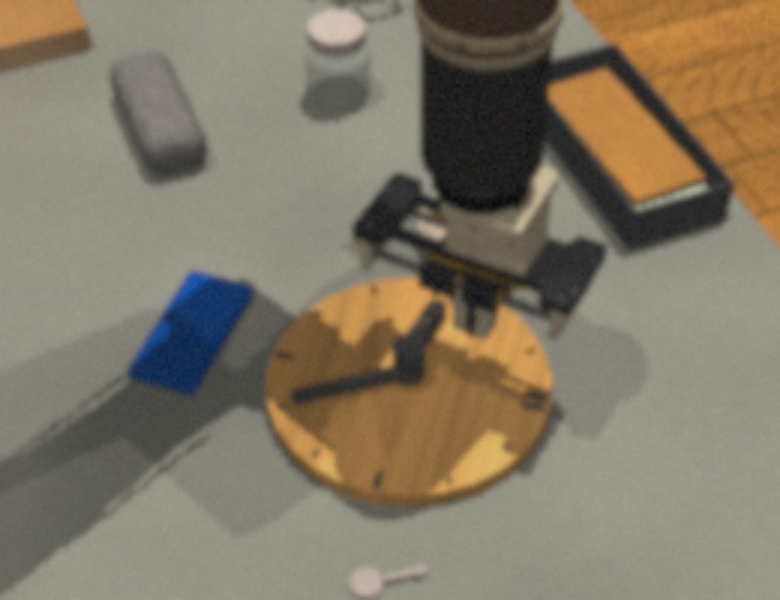

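Call:
step_arm:
  deltas:
    - [0.009,0.006,0.02,2,-3,7,-1]
    - [0,0,0,0,0,0,-1]

```text
time_s: 4.9
tcp_pos: [0.6094, 0.0379, 0.0536]
eef_rot: [179.9, 0.0, 127.9]
contact_force: [0.2, 0.5, -0.5]
gripper_width: 0.0006
```

Call:
step_arm:
  deltas:
    - [0,0,-0.05,2.3,1.6,0,-1]
    - [0,0,-0.05,2.3,1.6,0,-1]
    - [0,0,-0.05,2.3,1.6,0,-1]
    - [0,0,-0.05,2.3,1.6,0,-1]

```text
time_s: 5.3
tcp_pos: [0.6091, 0.0493, 0.0557]
eef_rot: [179.8, 0.1, 139.8]
contact_force: [0.5, -0.7, 0.5]
gripper_width: 0.0006
```

```bash
python3 -c "
from h import *
where();to([0,0,.051],0)"
```

```text
finger frame th 49.8 a 46.3 b -38.9 z 55.7 F [ 0.5 -0.7  0.5]
t 5.3 pos [609.1  49.3  55.7] rot [1.798e+02 1.000e-01 1.398e+02] F [ 0.5 -0.7  0.5]
rotvec [ 0.005 -0.004  2.44 ] shift mm [ 433.3 -430.9    1.8]
```

Call:
step_arm:
  deltas:
    - [0,0,0,2,0,2,-1]
    - [0,0,0,2,0,1,-1]
    - [0,0,0,2,0,1,-1]
    - [0,0,0,2,0,0,-1]
    - [0,0,-0.05,2.3,1.5,0,-1]
    - [0,0,-0.05,2.3,1.5,0,-1]

```text
time_s: 5.9
tcp_pos: [0.6024, 0.0603, 0.053]
eef_rot: [179.6, 0.3, 145.5]
contact_force: [0.7, -0.4, -0.0]
gripper_width: 0.0006
```

```bash
python3 -c "
from h import *
where();to([0,0,.051],0)
cv2.imwrite('pics/w3.png',r.capture('wrist')[:,:,::-1])"
```

```text
finger frame th 55.5 a 47.5 b -31.5 z 53.0 F [ 0.7 -0.4 -0. ]
t 5.9 pos [602.4  60.3  53. ] rot [179.6   0.3 145.5] F [ 0.7 -0.4 -0. ]
rotvec [ 0.01  -0.006  2.539] shift mm [ 462.  -391.1   -3.2]
```

View pics/w3.png

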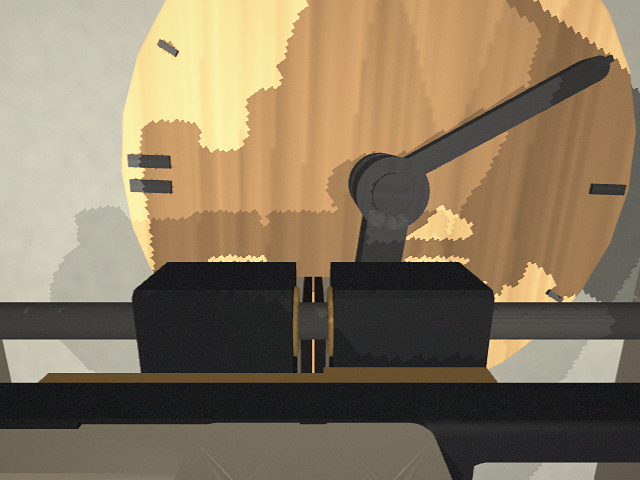

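Call:
step_arm:
  deltas:
    - [0.01,0,-0.1,4.8,2.7,0,-1]
    - [0,0,-0.1,4.8,2.7,0,-1]
    - [0,0,-0.1,4.8,2.7,0,-1]
    - [0,0,-0.1,4.8,2.7,0,-1]
    - [0,0,-0.1,4.8,2.7,0,-1]
    - [0,0,-0.1,4.8,2.7,0,-1]

```text
time_s: 6.55
tcp_pos: [0.5817, 0.0857, 0.0531]
eef_rot: [-179.6, 0.3, -179.3]
contact_force: [1.5, -0.3, -0.4]
gripper_width: 0.0007
```

```bash
python3 -c "
from h import *
where();to([0,0,.051],0)
cv2.imwrite('pics/w4.png',r.capture('wrist')[:,:,::-1])"
```

```text
finger frame th 90.7 a 46.3 b -32.8 z 53.1 F [ 1.5 -0.3 -0.4]
t 6.55 pos [581.7  85.7  53.1] rot [-179.6    0.3 -179.3] F [ 1.5 -0.3 -0.4]
rotvec [-0.008 -0.01  -3.129] shift mm [ 5.828e+02 -7.810e+01 -4.000e-01]
```

View pics/w4.png

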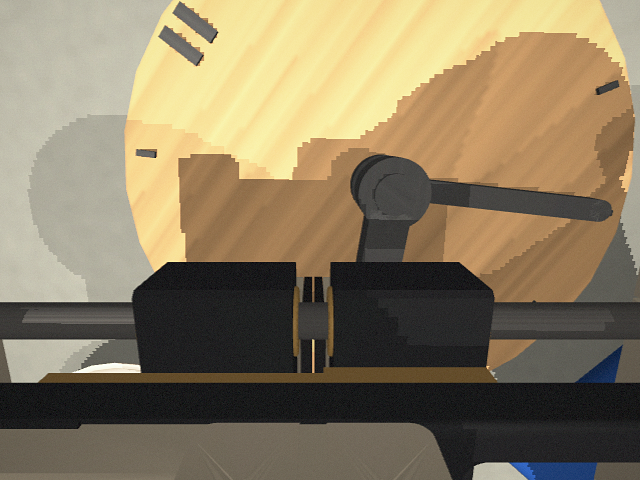

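Call:
step_arm:
  deltas:
    - [-0.005,0,-0.1,4.9,2.8,0,-1]
    - [0,0,-0.1,4.9,2.8,0,-1]
    - [0,0,-0.1,4.9,2.8,0,-1]
    - [0,0,-0.1,4.9,2.8,0,-1]
    - [0,0,-0.1,4.9,2.8,0,-1]
    - [0,0,-0.1,4.9,2.8,0,-1]
    - [0,0,-0.1,4.9,2.8,0,-1]
    - [0,0,-0.1,4.9,2.8,0,-1]

```text
time_s: 7.4
tcp_pos: [0.5386, 0.0937, 0.0532]
eef_rot: [-179.7, 0.4, -132.8]
contact_force: [1.5, 0.5, -0.9]
gripper_width: 0.0005
```

```bash
python3 -c "
from h import *
where();to([0,0,.051],180)"
```

```text
finger frame th 137.2 a 45.1 b -32.7 z 53.2 F [ 1.5  0.5 -0.9]
t 7.4 pos [538.6  93.7  53.2] rot [-179.7    0.4 -132.8] F [ 1.5  0.5 -0.9]
rotvec [-0.002  0.008  0.823] shift mm [434.8 331.4  -2.3]
```

Call:
step_arm:
  deltas:
    - [0,0.005,-0.1,5,3,0,-1]
    - [0,0,-0.1,5,3,0,-1]
    - [0,0,-0.1,5,3,0,-1]
    - [0,0,-0.1,5,3,0,-1]
    - [0,0,-0.1,5,3,0,-1]
    - [0,0,-0.1,5,3,0,-1]
    - [0,0,-0.1,5,3,0,-1]
    - [0,0,-0.1,5,3,0,-1]

```text
time_s: 8.2
tcp_pos: [0.5026, 0.0676, 0.0539]
eef_rot: [-179.5, 0.0, -86.6]
contact_force: [0.3, 0.8, -1.2]
gripper_width: 0.0009
```

```bash
python3 -c "
from h import *
where();to([0,0,.051],180)
cv2.imwrite('pics/w5.png',r.capture('wrist')[:,:,::-1])"
```

```text
finger frame th 183.4 a 45.1 b -31.4 z 53.9 F [ 0.3  0.8 -1.2]
t 8.2 pos [502.6  67.6  53.9] rot [-179.5    0.   -86.6] F [ 0.3  0.8 -1.2]
rotvec [-0.007  0.007  1.63 ] shift mm [ 37.6 505.7  -1.7]
```

View pics/w5.png

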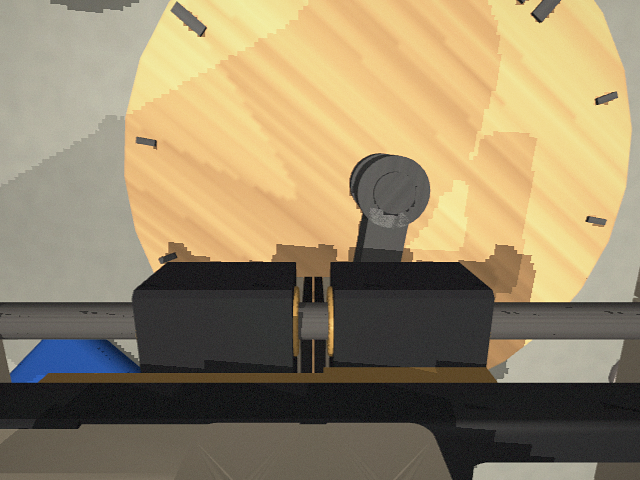

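```bash
python3 - <<'E'
from h import *
im=cv2.imread("pics/w5.png")
g=cv2.cvtColor(im,cv2.COLOR_BGR2HSV)
for row in (235,245,255):
    m=(g[row,330:430,1]<70); xs=np.where(m)[0]+330; print(row,xs.min(),xs.max())
P=ray("wrist",395,190,.062)
for row in (235,245,255):
    xs=np.where(g[row,330:430,1]<70)[0]+330
    q=ray("wrist",xs.max(),row,.062)
    print(np.round(P,4),np.round(q,4),[ (lambda d:(np.hypot(*d)*1e3,(np.degrees(np.arctan2(d[1],d[0])-np.arcsin(-.008/np.hypot(*d))*-1))%360))(q[:2]-c) for c in (P[:2],CC)])
E
```

```text
235 359 405
245 357 403
255 355 401
[0.5515 0.0386 0.062 ] [0.5341 0.0326 0.062 ] [(np.float64(18.315953314077102), np.float64(173.04900644248957)), (np.float64(16.631319707884845), np.float64(173.72265465910456))]
[0.5515 0.0386 0.062 ] [0.53   0.0329 0.062 ] [(np.float64(22.146778393930333), np.float64(173.5989972320946)), (np.float64(20.380421503476978), np.float64(174.1809597176006))]
[0.5515 0.0386 0.062 ] [0.5259 0.0332 0.062 ] [(np.float64(26.110507446960582), np.float64(173.96948083878695)), (np.float64(24.293795799564343), np.float64(174.4769015204613))]
```

Call:
step_arm:
  deltas:
    - [0,0.005,-0.1,5,3,0,-1]
    - [0,0,-0.1,5,3,0,-1]
    - [0,0,-0.1,5,3,0,-1]
    - [0,0,-0.1,5,3,0,-1]
    - [0,0,-0.06,3,2,0,-1]
    - [0,0,0,0,0,0,-1]

```text
time_s: 8.85
tcp_pos: [0.4943, 0.0416, 0.0542]
eef_rot: [-179.6, -0.4, -60.5]
contact_force: [-0.0, -0.5, -0.3]
gripper_width: 0.0003
```

```bash
python3 - <<'E'
from h import *
where();to([0,0,.051],180)
im=r.capture('wrist')[:,:,::-1]
cv2.imwrite('pics/w6.png',im)
g=cv2.cvtColor(im,cv2.COLOR_BGR2HSV)
for row in (235,245,255):
    xs=np.where(g[row,330:430,1]<70)[0]+330
    q=ray("wrist",xs.max(),row,.062)
    d=q[:2]-CC;print(xs.min(),xs.max(),(np.degrees(np.arctan2(d[1],d[0])-np.arcsin(.008/np.hypot(*d))))%360)
E
```

```text
finger frame th 209.5 a 46.7 b -29.4 z 54.2 F [-0.  -0.5 -0.3]
t 8.85 pos [494.3  41.6  54.2] rot [-179.6   -0.4  -60.5] F [-0.  -0.5 -0.3]
rotvec [-0.012  0.003  2.086] shift mm [-207.2  450.7   -1.5]
330 402 202.17756659595977
330 400 202.01837037396302
330 399 202.84177762360704
```

View pics/w6.png

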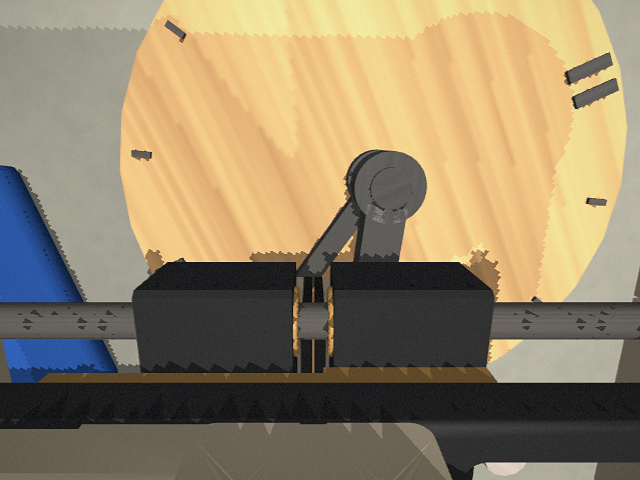

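Call:
step_arm:
  deltas:
    - [0,0,0,-6,0,0,-1]
    - [0,0,0,-6,2,0,-1]
    - [0,0,0,0,4,-20,-1]
    - [0,0,0,0,0,-30,-1]
    - [0,0,0,0,0,-35,-1]
    - [0,0,0,0,0,-35,-1]
    - [0,0,0,0,0,-30,-1]
    - [0,0,0,0,0,0,-1]

```text
time_s: 9.7
tcp_pos: [0.4778, 0.0523, 0.2084]
eef_rot: [-179.9, -0.4, -61.5]
contact_force: [-0.3, -1.3, -0.9]
gripper_width: 0.0003
```

Call:
step_arm:
  deltas:
    - [0,0,0.14,0,0,0,-1]
    - [0,0,0.14,0,0,0,-1]
    - [0,0,0.14,0,0,0,-1]
    - [0,0,0.14,0,0,0,-1]
    - [0,0,0.14,0,0,0,-1]
    - [0,0,0.14,0,0,0,-1]
    - [0,0,0.14,0,0,0,-1]
    - [0,0,0.14,0,0,0,-1]
    - [0,0,0.14,0,0,0,-1]
    - [0,0,0.14,0,0,0,-1]

```text
time_s: 10.7
tcp_pos: [0.4722, 0.0562, 0.2046]
eef_rot: [-179.7, -0.1, -145.6]
contact_force: [1.3, -0.2, 0.4]
gripper_width: 0.0005
```

Call:
step_arm:
  deltas:
    - [0,0,0.14,0,0,0,-1]
    - [0,0,0.14,0,0,0,-1]
    - [0,0,0.14,0,0,0,-1]
    - [0,0,0.14,0,0,0,-1]
    - [0,0,0.14,0,0,0,-1]
    - [0,0,0.14,0,0,0,-1]
    - [0,0,0.14,0,0,0,-1]
    - [0,0,0.14,0,0,0,-1]
    - [0,0,0.14,0,0,0,-1]
    - [0,0,0.14,0,0,0,-1]

```text
time_s: 11.7
tcp_pos: [0.4655, 0.0592, 0.1981]
eef_rot: [-179.4, 0.1, 130.0]
contact_force: [-0.3, 0.1, 0.1]
gripper_width: 0.0008
```

```bash
python3 - <<'E'
from h import *
hand(175,90,-38,.12,180)
im=r.capture('wrist')[:,:,::-1]
cv2.imwrite('pics/w7.png',im)
E
```

```text
target [0.4632 0.0847 0.12  ]
t 11.7 pos [465.5  59.2 198.1] rot [-1.794e+02  1.000e-01  1.300e+02] F [-0.3  0.1  0.1]
rotvec [-0.01   0.006  0.785] shift mm [21.2 15.4 77.9]
```

View pics/w7.png

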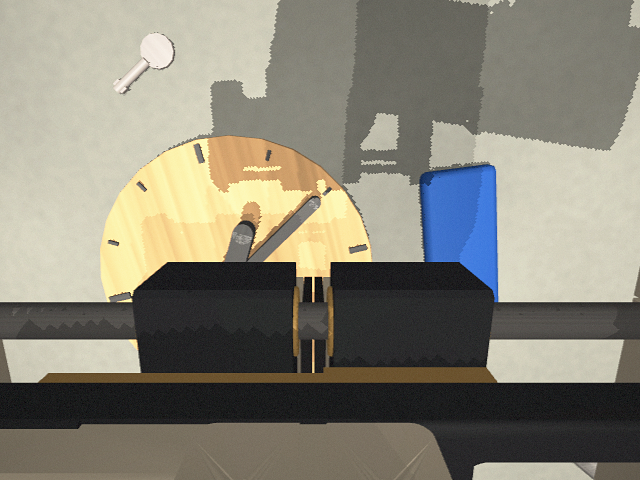

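Call:
step_arm:
  deltas:
    - [-0.01,0.005,0.13,0,0,8,-1]
    - [0,0,0.13,0,0,8,-1]
    - [0,0,0.13,0,0,8,-1]
    - [0,0,0.13,0,0,8,-1]
    - [0,0,0.13,0,0,8,-1]
    - [0,0,0.13,0,0,8,-1]
    - [0,0,0,0,0,0,-1]

```text
time_s: 12.45
tcp_pos: [0.4619, 0.0609, 0.1456]
eef_rot: [-179.7, -0.0, 83.8]
contact_force: [-0.0, -0.6, 1.1]
gripper_width: 0.0006
```

```bash
python3 - <<'E'
from h import *
hand(175,90,-38,.12,180)
E
```

```text
target [0.4632 0.0847 0.12  ]
t 12.45 pos [461.9  60.9 145.6] rot [-179.7   -0.    83.8] F [-0.  -0.6  1.1]
rotvec [-0.005 -0.    -0.021] shift mm [23.8 -1.1 25.6]
```

Call:
step_arm:
  deltas:
    - [-0.005,0,-0.02,12,-1,10,-1]
    - [0,0,0,12,0,10,-1]
    - [0,0,0,0,0,0,-1]

```text
time_s: 12.75
tcp_pos: [0.463, 0.0862, 0.1251]
eef_rot: [180.0, -0.0, 85.7]
contact_force: [-0.3, 0.6, -0.1]
gripper_width: 0.0003
```

```bash
python3 - <<'E'
from h import *
hand(175,90,-38,.028,180)
E
```

```text
target [0.4632 0.0847 0.028 ]
t 12.75 pos [463.   86.2 125.1] rot [180.   -0.   85.7] F [-0.3  0.6 -0.1]
rotvec [ 0.    -0.     0.013] shift mm [-1.5  0.3 97.1]
```

Call:
step_arm:
  deltas:
    - [0,0,0.013,0,0,20,-1]
    - [0,0,0,0,0,20,-1]
    - [0,0,0,0,0,20,-1]
    - [0,0,0,0,0,15,-1]
    - [0,0,0,0,0,8,-1]
    - [0,0,0,0,0,0,-1]

```text
time_s: 13.35
tcp_pos: [0.4647, 0.0885, 0.0413]
eef_rot: [179.9, -0.1, 85.9]
contact_force: [1.1, -0.6, 1.0]
gripper_width: 0.0004
```

```bash
python3 - <<'E'
from h import *
hand(175,90,-38,.029,180);where(180)
E
```

```text
target [0.4632 0.0847 0.029 ]
t 13.35 pos [464.7  88.5  41.3] rot [ 1.799e+02 -1.000e-01  8.590e+01] F [ 1.1 -0.6  1. ]
rotvec [ 0.003 -0.001  0.016] shift mm [-3.9 -1.3 12.3]
finger frame th 175.9 a 88.1 b -43.3 z 41.3 F [ 1.1 -0.6  1. ]
```

Call:
step_arm:
  deltas:
    - [0,0,0,0,0,7,-1]
    - [0,0,0,0,0,4,-1]
    - [0,0,0,0,0,0,-1]

```text
time_s: 13.65
tcp_pos: [0.4659, 0.0892, 0.031]
eef_rot: [179.7, -0.1, 86.0]
contact_force: [-0.0, -1.0, 0.0]
gripper_width: 0.0006
```

Call:
step_arm:
  deltas:
    - [0,0,0,-4,-1,0,-1]
    - [0,0,0,-4,0,0,-1]
    - [0,0,0,-4,0,0,-1]
    - [0,0,-0.04,-4,-1,0,-1]
    - [0,0,-0.05,-5,-1,0,-1]

```text
time_s: 14.15
tcp_pos: [0.4622, 0.0674, 0.0322]
eef_rot: [179.6, -0.2, 91.3]
contact_force: [-0.8, 0.4, 0.1]
gripper_width: 0.0006
```

```bash
python3 - <<'E'
from h import *
where(180);to([0,0,.028],0)
cv2.imwrite('pics/s8.png',cv2.resize(r.capture('side')[100:300,180:440,::-1],None,fx=3,fy=3))
E
```

```text
finger frame th 181.3 a 86.6 b -30.5 z 32.2 F [-0.8  0.4  0.1]
t 14.15 pos [462.2  67.4  32.2] rot [179.6  -0.2  91.3] F [-0.8  0.4  0.1]
rotvec [ 0.003 -0.008  1.594] shift mm [ -56.6 -463.7    0.7]
```

View pics/s8.png

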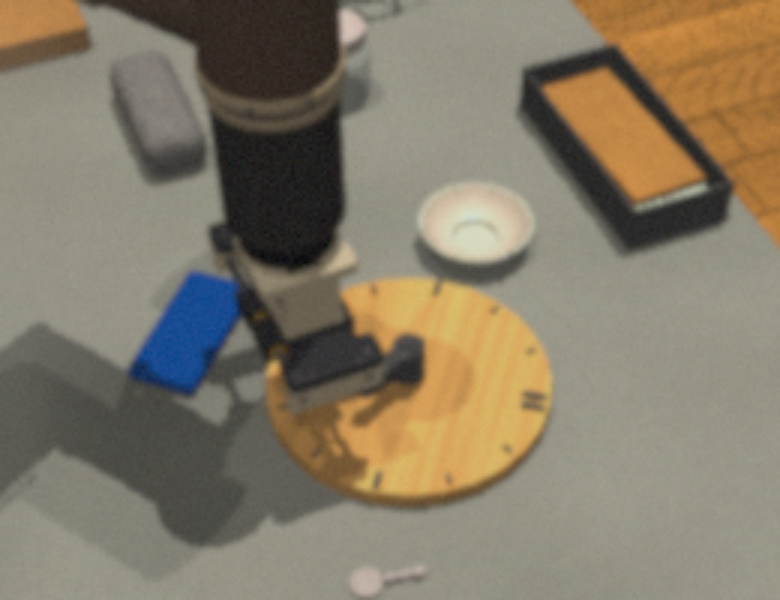

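Call:
step_arm:
  deltas:
    - [0.005,-0.005,0,0,-1,4,-1]
    - [0,0,-0.05,-4.5,-2,1,-1]
    - [0,0,-0.1,-9,-3,0.5,-1]
    - [0,0,-0.1,-9,-3,0.5,-1]
    - [0,0,-0.1,-9,-3,0.5,-1]

```text
time_s: 14.7
tcp_pos: [0.4562, 0.0346, 0.0257]
eef_rot: [179.8, 0.1, 111.9]
contact_force: [0.4, 0.4, -0.4]
gripper_width: 0.0004
```

```bash
python3 - <<'E'
from h import *
where(180);to([0,0,.028],180)
cv2.imwrite('pics/t9.png',cv2.resize(r.capture('top')[170:320,220:380,::-1],None,fx=4,fy=4))
E
```

```text
finger frame th 201.9 a 88.2 b -30.7 z 25.7 F [ 0.4  0.4 -0.4]
t 14.7 pos [456.2  34.6  25.7] rot [1.798e+02 1.000e-01 1.119e+02] F [ 0.4  0.4 -0.4]
rotvec [ 1.000e-03  4.000e-03 -1.189e+00] shift mm [ 137.9 -436.2   -4.1]
```

View pics/t9.png

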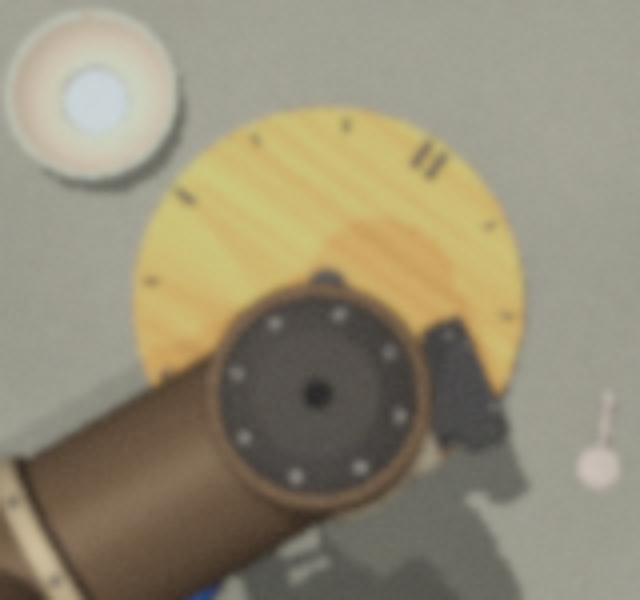

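Call:
step_arm:
  deltas:
    - [0,0.004,-0.1,-9,-3,-2,-1]
    - [0,0,-0.1,-9,-3,0,-1]
    - [0,0,-0.1,-9,-3,0,-1]
    - [0,0,-0.1,-9,-3,0,-1]
    - [0,0,-0.1,-9,-3,0,-1]
    - [0,0,-0.1,-9,-3,0,-1]

```text
time_s: 15.35
tcp_pos: [0.4735, -0.0199, 0.0268]
eef_rot: [179.9, -0.0, 146.7]
contact_force: [0.2, 0.5, 0.3]
gripper_width: 0.0006
```

```bash
python3 - <<'E'
from h import *
where(180);to([0,0,.028],180)
E
```

```text
finger frame th 236.7 a 90.9 b -31.2 z 26.8 F [0.2 0.5 0.3]
t 15.35 pos [473.5 -19.9  26.8] rot [179.9  -0.  146.7] F [0.2 0.5 0.3]
rotvec [ 0.002 -0.    -0.58 ] shift mm [ 406.9 -243.    -1.3]
```

Call:
step_arm:
  deltas:
    - [0,0,-0.1,-9,-2.5,-0.5,-1]
    - [0,0,-0.1,-9,-2.7,0,-1]
    - [0,0,-0.1,-9,-2.7,0,-1]
    - [0,0,-0.1,-9,-2.7,0,-1]
    - [0,0,-0.1,-9,-2.7,0,-1]
    - [0,0,-0.1,-9,-2.7,0,-1]

```text
time_s: 15.95
tcp_pos: [0.5184, -0.0531, 0.0255]
eef_rot: [180.0, -0.3, -178.7]
contact_force: [-0.6, 1.4, -0.5]
gripper_width: 0.0006
```

```bash
python3 - <<'E'
from h import *
where(180);to([0,0,.028],180)
cv2.imwrite('pics/t10.png',cv2.resize(r.capture('top')[170:320,220:380,::-1],None,fx=4,fy=4))
E
```

```text
finger frame th 271.3 a 91.4 b -33.2 z 25.5 F [-0.6  1.4 -0.5]
t 15.95 pos [518.4 -53.1  25.5] rot [ 180.    -0.3 -178.7] F [-0.6  1.4 -0.5]
rotvec [ 0.    -0.005  0.023] shift mm [5.17e+02 6.50e+01 3.00e-01]
```

View pics/t10.png

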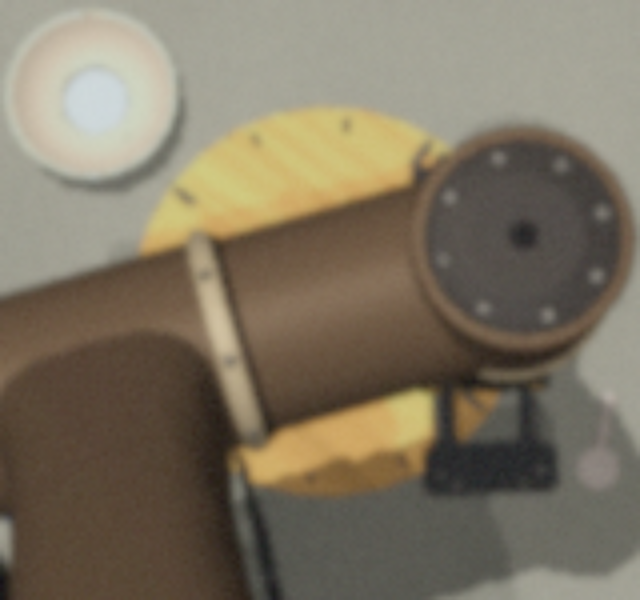

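Call:
step_arm:
  deltas:
    - [0,-0.005,-0.1,-9.3,-2.5,-1.5,-1]
    - [0,0,-0.1,-9.3,-2.7,0,-1]
    - [0,0,-0.1,-9.3,-2.7,0,-1]
    - [0,0,-0.1,-9.3,-2.7,0,-1]
    - [0,0,-0.1,-9.3,-2.7,0,-1]
    - [0,0,-0.1,-9.3,-2.7,0,-1]

```text
time_s: 16.6
tcp_pos: [0.5751, -0.0535, 0.0247]
eef_rot: [179.9, -0.4, -144.5]
contact_force: [0.2, 0.1, 0.5]
gripper_width: 0.0003
```

```bash
python3 - <<'E'
from h import *
where(180);to([0,0,.028],180)
cv2.imwrite('pics/s11.png',cv2.resize(r.capture('side')[150:300,220:420,::-1],None,fx=4,fy=4))
E
```

```text
finger frame th 305.5 a 90.2 b -32.9 z 24.7 F [0.2 0.1 0.5]
t 16.6 pos [575.1 -53.5  24.7] rot [ 179.9   -0.4 -144.5] F [0.2 0.1 0.5]
rotvec [ 0.001 -0.007  0.62 ] shift mm [4.370e+02 3.778e+02 4.000e-01]
```

View pics/s11.png

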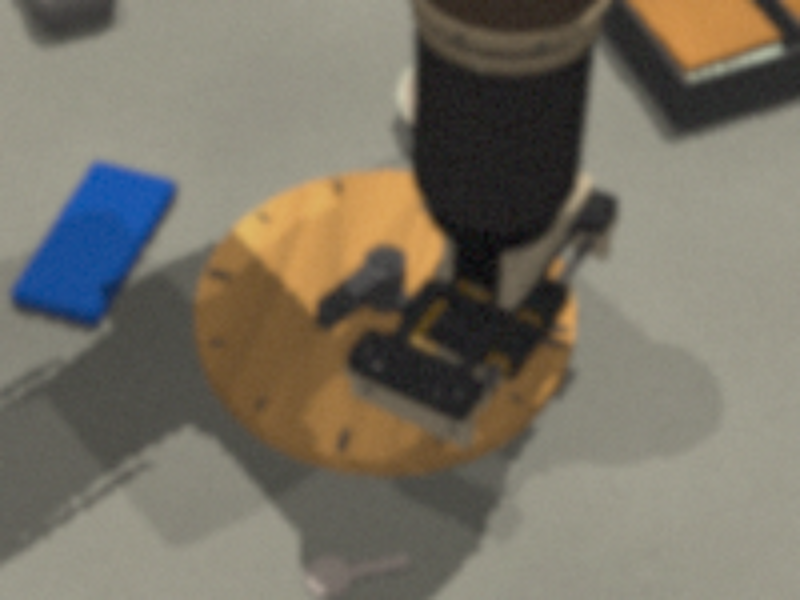

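Call:
step_arm:
  deltas:
    - [0,-0.007,-0.1,-9.2,-2.5,-2.5,-1]
    - [0,0,-0.1,-9.2,-2.5,0,-1]
    - [0,0,-0.1,-9.2,-2.7,0,-1]
    - [0,0,-0.04,-4,-1,0,-1]
    - [0,0,0,0,0,0,-1]

```text
time_s: 17.15
tcp_pos: [0.604, -0.037, 0.0255]
eef_rot: [179.8, -0.0, -125.5]
contact_force: [-0.1, 0.8, 1.0]
gripper_width: 0.0005
```

```bash
python3 - <<'E'
from h import *
where(180);to([0,0,.028],180)
cv2.imwrite('pics/s12.png',cv2.resize(r.capture('side')[150:300,220:420,::-1],None,fx=4,fy=4))
cv2.imwrite('pics/w12.png',r.capture('wrist')[:,:,::-1])
E
```

```text
finger frame th 324.5 a 88.6 b -30.2 z 25.5 F [-0.1  0.8  1. ]
t 17.15 pos [604.  -37.   25.5] rot [ 179.8   -0.  -125.5] F [-0.1  0.8  1. ]
rotvec [ 0.004 -0.003  0.951] shift mm [ 3.210e+02  5.131e+02 -1.000e-01]
```

View pics/s12.png

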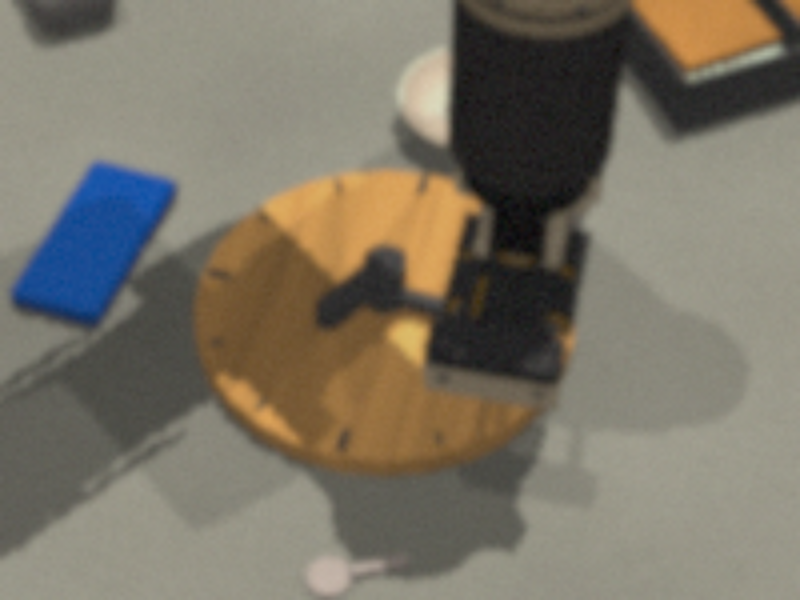

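View pics/w12.png

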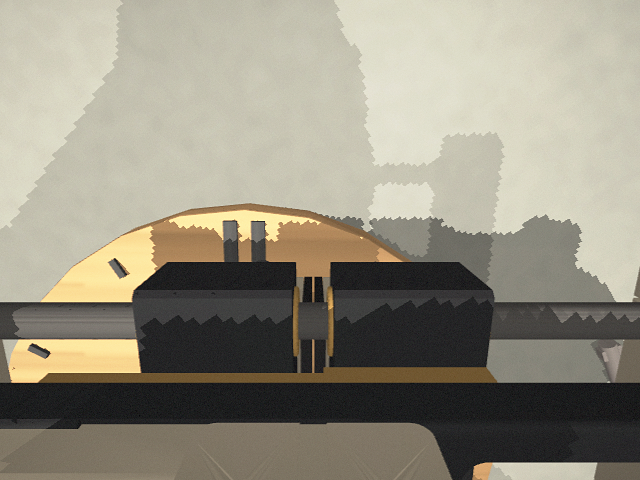

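```bash
python3 - <<'E'
from h import *
for p,z in(((440,304),.035),((425,300),.035),((440,312),.03)):
    q=ray("side",220+p[0]/4,150+p[1]/4,z)[:2];d=q-CC;print(np.hypot(*d)*1e3,np.degrees(np.arctan2(d[1],d[0])))
T=[CC[0]+.105*np.cos(np.radians(-36)),CC[1]+.105*np.sin(np.radians(-36)),.03]
u,v=proj("side",T);print((u-220)*4,(v-150)*4)
u,v=proj("side",[CC[0],CC[1],.03]);print((u-220)*4,(v-150)*4)
im=cv2.imread("pics/s12.png")[250:350,350:480];cv2.imwrite("pics/s12z.png",cv2.resize(im,None,fx=5,fy=5))
E
```

```text
39.22365455200493 -46.085907731450305
29.10848599147077 -47.32635069251101
40.31818013064988 -49.28106658956798
543.4575391249493 318.8010971096736
383.6258837992243 291.04160220104154
```

View pics/s12z.png

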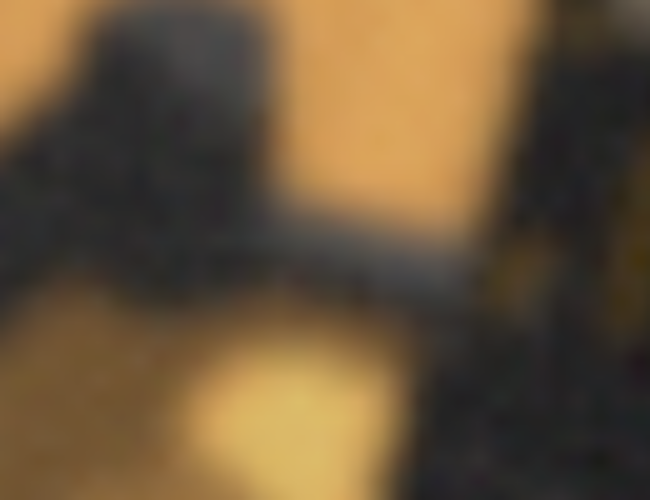

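Call:
step_arm:
  deltas:
    - [0,-0.003,-0.08,-7.2,-2.5,-1.5,-1]
    - [0,0,-0.07,-6.2,-2,0,-1]
    - [0,0,0,0,0,0,-1]

```text
time_s: 17.55
tcp_pos: [0.613, -0.0289, 0.0267]
eef_rot: [179.7, 0.1, -117.3]
contact_force: [-0.9, -0.7, 0.4]
gripper_width: 0.0004
```

```bash
python3 - <<'E'
from h import *
where(180);to([0,0,.028],180)
im=r.capture('side')[:,:,::-1]
cv2.imwrite('pics/s13.png',cv2.resize(im[205:240,300:365],None,fx=12,fy=12,interpolation=cv2.INTER_CUBIC))
T=[CC[0]+.06*np.cos(np.radians(-36)),CC[1]+.06*np.sin(np.radians(-36)),.035]
for q in (T,[*CC,.035]):
  u,v=proj("side",q);print((u-300)*12,(v-205)*12)
E
```

```text
finger frame th 332.7 a 87.6 b -31.2 z 26.7 F [-0.9 -0.7  0.4]
t 17.55 pos [613.  -28.9  26.7] rot [ 1.797e+02  1.000e-01 -1.173e+02] F [-0.9 -0.7  0.4]
rotvec [ 0.006 -0.002  1.094] shift mm [255.6 558.    1.4]
464.4548875615569 245.26819704058767
190.8921254039924 197.85349564664546
```

View pics/s13.png

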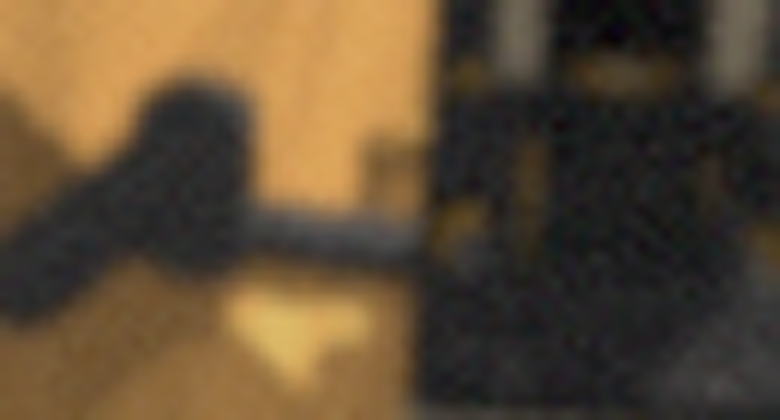

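Call:
step_arm:
  deltas:
    - [0,0,0,6,0,0,-1]
    - [0,0,0,8,0,0,-1]
    - [0,0,0,0,0,-20,-1]
    - [0,0,0,0,0,-35,-1]
    - [0,0,0,0,0,-40,-1]
    - [0,0,0,0,0,-40,-1]
    - [0,0,0,0,0,-40,-1]
    - [0,0,0,0,0,0,-1]

```text
time_s: 18.4
tcp_pos: [0.6008, -0.0486, 0.2061]
eef_rot: [179.4, -0.2, -118.5]
contact_force: [-0.2, -0.2, -0.5]
gripper_width: 0.0004
```

Call:
step_arm:
  deltas:
    - [0,0,0,40,-20,-20,-1]
    - [0,0,0,40,-20,-20,-1]
    - [0,0,0,40,-20,0,-1]
    - [0,0,0,40,-20,0,-1]
    - [0,0,0,40,-20,0,-1]

```text
time_s: 18.9
tcp_pos: [0.5912, -0.2744, 0.2482]
eef_rot: [179.6, 0.1, -118.5]
contact_force: [1.4, 0.1, 0.1]
gripper_width: 0.0007
```

```bash
python3 - <<'E'
from h import *
where(180)
cv2.imwrite('pics/t14.png',r.capture('top')[:,:,::-1])
im=cv2.imread('pics/t14.png')
cv2.imwrite('pics/t14z.png',cv2.resize(im[185:305,240:365],None,fx=5,fy=5,interpolation=cv2.INTER_CUBIC))
cv2.imwrite('pics/s14.png',cv2.resize(r.capture('side')[170:290,220:380,::-1],None,fx=5,fy=5,interpolation=cv2.INTER_CUBIC))
E
```

```text
finger frame th 331.5 a 186.3 b -255.4 z 248.2 F [1.4 0.1 0.1]
```

View pics/t14z.png

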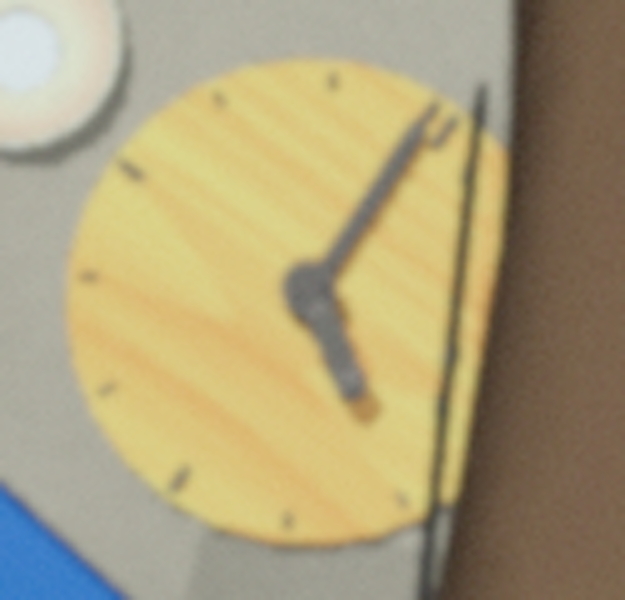

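View pics/s14.png

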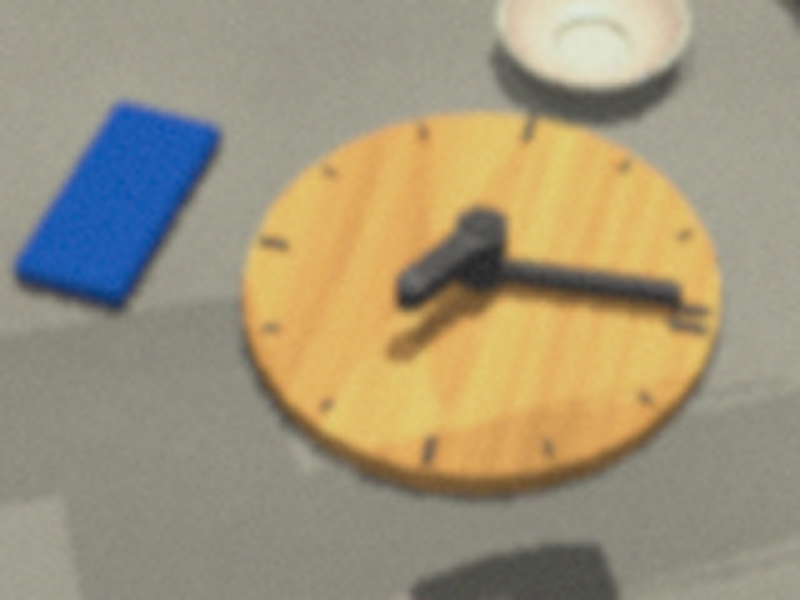

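```bash
python3 - <<'E'
from h import *
def T(zx,zy,z): return ray("top",240+zx/5,185+zy/5,z)[:2]
def S(zx,zy,z): return ray("side",220+zx/5,170+zy/5,z)[:2]
def pol(d): return np.round([np.hypot(*d)*1e3,np.degrees(np.arctan2(d[1],d[0]))%360],1)
# marks -> centre and twelve direction, both views
for nm,F,mk in (("top",T,{12:(436,126),9:(131,170),6:(180,478),4:(403,500),11:(334,81),10:(220,99),8:(89,276),7:(108,388),5:(288,521)}),
             ("side",S,{12:(690,318),9:(530,130),6:(273,243),3:(431,450),11:(685,235),10:(624,166),1:(646,398),2:(548,448),4:(327,405),5:(271,328),7:(331,172),8:(424,132)})):
    A=np.array([F(*p,.02) for p in mk.values()]);s=np.linalg.lstsq(np.c_[2*A,np.ones(len(A))],(A**2).sum(1),rcond=None)[0];C=s[:2]
    t=np.mean([((np.degrees(np.arctan2(*(a-C)[::-1]))+30*k+180+36)%360)-180-36 for a,k in zip(A,mk)])
    print(nm,"C",np.round(C,4),"r",np.sqrt(s[2]+C@C).round(4),"12 at",t.round(1)%360,"4 at",(t-120).round(1)%360)
    if nm=="top":
        print("hour tip",pol(F(353,395,.062)-C),"min",pol(F(424,119,.035)-C),"min mid",pol(F(375,200,.035)-C))
    else:
        print("hour",pol(F(405,288,.062)-C),"min",pol(F(675,288,.035)-C),"min",pol(F(590,277,.035)-C))
E
```

```text
top C [0.5493 0.0409] r 0.1122 12 at 323.5 4 at 203.5
hour tip [ 57.6 202.6] min [107.3 326.1] min mid [ 58.9 324.3]
side C [0.5491 0.036 ] r 0.1124 12 at 323.5 4 at 203.5
hour [ 55.7 204.2] min [100.7 326.8] min [ 56.8 326.4]
```

```bash
python3 -c "
from h import *
r.close_job()"
```

```text
the job is handed in; nothing more can be done
```

I set the dial to four o'clock and handed the job in at about 19 s of the 64 s allowed. `close_job` gives no verdict, so the checks below are my own.

I pushed each hand round anticlockwise with the shut fingertips. The short hand went from about half past nine to four, and the long hand from five to twelve. Then I backed off and raised the arm clear.

| Hand | Target (world angle) | Top view | Side view | Tolerance |
|---|---|---|---|---|
| Short | 203.5° | 202.6° | 204.2° | about 7.5° |
| Long | 323.5° | 324.3–326.1° | 326.4–326.8° | about 7° |

- **Long hand:** it sits about 1–3° past the mark, inside its limit, so I left it there.
- **Dial:** its centre in the top view moved by about 1 mm at most, within measurement error. The two cameras disagree by about 5 mm on where that centre is, which is more than the stated 2 mm calibration.
- **Other things:** the power bank and key dish look unmoved in the last pictures. I did not measure the other items again, but the fingers stayed over the dial whenever they were low.
- **Forces:** every wrist reading I took was under about 2 N.

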